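Set the tie carousel's collar on the spindle flat

TASK

Pinch the upright spindle of the tie carousel drive across its flat and, still pinching the flat, turn it until the flat faces the white mark on the grey housing. Then pick up the brass collar, lower it upright over the spindle with its red thumb screw on the flat's side (pointing over the white mark), and stop with its underside level with the upper edge of the blue band. Finish while still holding the collar there, so that I can tighten the screw; do not let go, and leave the other things on the shelf where they are.

Things in the scene. Friction and masses are not known exactly. Their poses are not given: they have to be found in the camera images.
- drive: grey housing of the carousel drive, fixed to the shelf, 130 (x) x 110 (y) x 40 mm high, with a flat black disc of 52 mm diameter, 4 mm high, on top under the spindle. Origin at the centre of its underside (the spindle axis passes through it); its +x points to the side with the white mark (a white stripe 7 mm wide on the top and down the side), z up
- spindle_top (a point): centre of the top end of the upright dark steel spindle, 140 mm above the shelf. Spindle 24 mm in diameter; its upper 65 mm have one bright flat, 6.5 mm from the axis (18.5 mm across flat and opposite side); top 4 mm chamfered. A blue band is painted 40 to 50 mm below this point. The frame turns with the spindle: +x is the outward normal of the flat, z up
- spindle (a joint): angle of the spindle about the vertical, rad, growing counter-clockwise seen from above; 0 when the flat faces the white mark. It starts 0.4 to 1.4 rad away, turns against a friction of about 0.05 N m between -2.4 and 2.4 and stays where it is left
- collar_center (a point): centre, half-way up, of the loose brass collar: ring 44 mm outer diameter, 28 mm bore, 28 mm high, 0.08 to 0.17 kg, standing on the shelf, bore upright. +x points to the set screw: inside, its tip (6 mm wide, 8 high, at mid-height) reaches to 8.5 mm from the axis, so it passes the spindle only on the flat; outside, its red head reaches 35.5 mm. Sides along y are bare for gripping
- collar_screw (a point): middle of the collar's red thumb-screw head, 31 mm out from the collar's axis along the collar's +x, at mid-height
- canister: clear acrylic canister with a grey flip-latch lid, 88 mm diameter, 107 mm high, bystander; origin at the centre of its underside
- lint_screen: steel mesh lint screen in a grey frame lying flat, 85 x 150 x 8 mm, bystander; origin at the centre of its underside
- pink_box: pink plastic box, 62 x 92 x 31 mm, bystander; origin at the centre of its underside
- clothespin: bamboo clothespin lying on its side, 75 x 14 x 10 mm, bystander; origin at the centre of its underside
There are look-alikes about, which are no part of the job. Leave any green or pink look-alike of the drive alone.

How it is judged:
On the way, in this order (a step that is already met when the one before it is completed fails the run):
1. a finger presses the spindle's flat while the flat faces the white mark within 0.12 rad (contact force between the fingers and spindle_c2 above 1 N and value of joint spindle between -0.12 and 0.12 rad), for 0.2 s.
2. the collar is held by the fingers, clear of the shelf (contact force between the fingers and collar above 1 N and height (world z) of collar_center above 0.035 m), for 0.2 s.
At the end, for the whole second after the job is handed in: the fingers still hold the collar (over 2 N), at rest, its axis within 4 mm and 0.12 rad of the spindle's, its underside within 7 mm of the blue band's upper edge, its screw within 0.22 rad of the flat's normal and on its side, and the flat within 0.2 rad of the white mark (contact force between the fingers and collar above 2 N and horizontal distance between collar_center and spindle_top below 0.004 m and z of collar_center in the frame of spindle_top between -0.033 and -0.019 m and angle between collar_center's own z axis and vertical below 0.12 rad and angle between the x axis of collar_center and the x axis of spindle_top, either way round below 0.22 rad and x of collar_screw in the frame of spindle_top above 0.02 m and value of joint spindle between -0.2 and 0.2 rad and linear speed of collar below 0.02 m/s); the arm keeps its last pose, push and grip.
It fails at once if a bystander is shifted by more than 20 mm (distance of any of canister, lint_screen, pink_box, clothespin from where it was at the start of the episode above 0.02 m).
It also fails if it takes over 48 s, if anything falls off the work surface, if the arm or the gripper's body presses on something with over 40 N, if the wrist force passes 120 N, or if a joint passes its speed limit or range.

ROBOT

A 6-joint arm with a two-finger parallel gripper is mounted at the origin on the work surface. World frame = base frame: x ahead of the robot, y to its left, z up, the work surface at z = 0. Lengths are in m, angles in rad, forces in N, time in s.
With the tool pointing down it reaches from about 0.35 to 0.975 m from the base axis. Payload 4.9 kg.
Tool frame: the origin (TCP) lies at the very end of the fingers, on their centre line; the grasp point (between the pads) lies 19 mm behind it (pinch_z is the distance from the TCP to the grasp point, in m); z points along the fingers, y is the line along which they close (so a half turn about z gives the same grasp; the last joint's range is limited). The gripper opens to 85 mm and grips with 20 to 120 N. Pads are 22 mm wide; open, the fingers measure 114 mm over their backs; the gripper's body (76 mm by 85 mm) begins 54 mm behind the grasp point. The pads swing forward as they close: fully open they stand 13 mm farther back than shut.
Start: joints at [-1.419, 0.053, 1.613, -0, 1.476, -0.119], TCP at [0.167, -0.602, 0.193] pointing down, gripper open.
Joint ranges: [-3.01, 3.01], [-1.01, 2.22], [0.06, 2.58], [-1.02, 4.17], [0.09, 2.62], [-3.14, 3.14]. Speed limits (rad/s): [2.57, 2.57, 3.14, 3.14, 3.14, 3.14].

INTERFACE

Orientations are given as a unit quaternion [w, x, y, z].
In Python, from plant import * gives the robot as it stands. The module is installed in compiled form; this text tells all that it offers.
- The arm moves only by the tool play_rows, never from a script. Its arguments are lists of equal length, an entry for each row: "linear": the shift along the world's x, y, z in m, a list of three; "turn": the turn about the world's z in degrees. A call has 1 to 8 rows; each row shifts and turns the commanded pose from where the row before left it; what a row does not reach is not made up. A row lasts 1/8 s, in which the tool goes at most 62.5 mm and 10.7 degrees, less where a joint would pass 70% of its speed; a pose out of reach is approached as far as the arm can. A call is refused whole if a number of a shift passes 0.0625 or a number of a turn 10.7, either way. A call with a gripper value outside its range is refused whole. "hand" is the finger opening in m, from 0 to 0.0854, set as the call begins (left out, the last holds). The fingers move at their own pace and stop on an object; the grip force is fixed at half the most. Time passes only in rows, so rows that do not move let the fingers close. It gives the time, the measured TCP pose, the force, the opening and the grip force at its end, in the units of the state.
- state(): the state, without advancing time (a new reading comes with each control period).
- grab_frame(name): name is "scene" or "side" or "wrist"; returns the picture (400x640x3 uint8, red, green, blue); there is no depth.
- camera_info(name): a dict with "camera_matrix" (3x3 intrinsics, pixels), "distortion" ([k1, k2, p1, p2, k3] as OpenCV has them; the pictures are not rectified), "origin" and "attitude" of the camera in the world; the wrist camera has in their place "mount" (4x4, takes a point from camera to tool coordinates, whose origin is the TCP and whose axes are the flange's). Camera axes: x right, y down, z forward; pixel columns grow to the right and rows downward; lengths in m; the calibration is good to about 2 mm. A picture is of the moment at which its call begins: read the wrist's pose just before it. camera_info takes no time and is no camera call.
- job_done(): hands the job in; it is judged then, once.
Trained networks look in the newest picture that a camera, given by its name, has taken for a name from the list of things; names that differ only in an ending like _2 or _b are one class to them, and where a whole thing is asked for, a point or a joint stands for the part that bears it (a point fixed in the world has none). Each returns a list of dicts, best first, with "p" (0 to 1); they miss things now and then, are a little off and sometimes report something else, mostly with a low value. They report only what shows in the picture. A call takes as long as a camera call. They do not tell look-alikes from the thing itself.
- trace(camera, thing): "region" (400x640 bool, what is visible of it) and "location" ([column, row] in pixels, amid what is visible of it).
The state is a dict: "time": time; "joint_pos": joint angles; "joint_vel": joint speeds; "joint_efforts": joint torques, N m; "tool_pos": TCP position; "tool_rot": TCP orientation; "contact_force": force on the tool from outside, world axes, zero at the start; "ft_torque": the same for the moment, N m; "gripper_width": opening from 0.0 (shut) to 1.0 (fully open); "grasp_force": force on a finger pad.
Only numpy, scipy, OpenCV 4.12 (cv2) and the standard library are available. Lean on these libraries where they do the work, as an engineer would, in place of code of your own. Each camera call takes 0.05 s, during which the arm holds its last target. There are 200 camera calls.

## Working session

There is one attempt and no reset: what is moved stays moved. The work goes in short steps, Python scripts to look and compute and a tool call to move; the robot and the scene stay as the last step left them, time stands still between calls to the robot, and variables do not carry over. Pictures are saved under pics/ and viewed, at most 10 in all, crops included, and the job is handed in when it is done.

Besides the shell and the picture viewer there is one more tool, called after "Request:" by a JSON object that holds its "method" and its "body", one argument or row to a line. play_rows: Moves the arm, as the interface text tells. Its arguments: {"type":"object","properties":{"linear":{"type":"array","items":{"type":"array","items":{"type":"number"}}},"turn":{"type":"array","items":{"type":"number"}},"hand":{"type":"number"}},"required":["linear","turn"]}

```bash
mkdir -p pics; cat > h.py <<'E'
from plant import *
import numpy as np, cv2
from scipy.spatial.transform import Rotation as R
def q2R(q): return R.from_quat([q[1],q[2],q[3],q[0]]).as_matrix()
def campose(n):
    c=camera_info(n); K=np.array(c["camera_matrix"]); D=np.array(c["distortion"],float)
    if n=="wrist":
        s=state(); T=np.eye(4); T[:3,:3]=q2R(s["tool_rot"]); T[:3,3]=s["tool_pos"]
        M=T@np.array(c["mount"]); return K,D,M[:3,:3],M[:3,3]
    a=np.array(c["attitude"]); Rm=a if a.shape==(3,3) else q2R(a)
    return K,D,Rm,np.array(c["origin"])
def px2z(P,uv,z):
    K,D,Rm,o=P; n=cv2.undistortPoints(np.array(uv,float).reshape(-1,1,2),K,D).reshape(-1,2)
    d=np.c_[n,np.ones(len(n))]@Rm.T; return o+d*((z-o[2])/d[:,2])[:,None]
def proj(P,X):
    K,D,Rm,o=P; Xc=(np.atleast_2d(X)-o)@Rm
    return cv2.projectPoints(Xc,np.zeros(3),np.zeros(3),K,D)[0].reshape(-1,2)
def save(n,im): cv2.imwrite("pics/"+n,im[:,:,::-1])
E
python3 - <<'E'
from h import *
s=state();print(s)
for n in ("scene","side"):
    im=grab_frame(n);save(n+"0.png",im);P=campose(n)
    print(n,P[3],P[2][:,2])
    for t in ("drive","spindle_top","collar_center","collar_screw","canister","lint_screen","pink_box","clothespin"):
        for d in trace(n,t)[:3]:
            ys,xs=np.nonzero(d["region"]);print(t,round(d["p"],2),np.round(d["location"]),(xs.min(),xs.max(),ys.min(),ys.max()) if len(xs) else None, np.round(px2z(P,d["location"],0.02)[0],3))
E
```

```text
{'time': 0.0, 'joint_pos': array([-1.41899929e+00,  5.33523578e-02,  1.61432069e+00, -1.15550403e-05,
        1.47601545e+00, -1.19012728e-01]), 'joint_vel': array([ 8.14197567e-04, -1.26288808e-04,  5.65947302e-04, -8.11706946e-04,
       -7.75398878e-04,  8.12591185e-05]), 'joint_efforts': array([ 5.95387755e-04, -3.93671536e+01, -3.70182252e+01, -1.80228739e-05,
        6.83413455e-03, -1.49024550e-05]), 'tool_pos': array([ 0.16707466, -0.60150951,  0.19204997]), 'tool_rot': array([-1.04768360e-03,  9.90846138e-01,  1.34991973e-01, -2.29271155e-05]), 'contact_force': array([ 0.27287626, -0.64058788,  0.19835518]), 'ft_torque': array([ 0.00197314, -0.05249516, -0.0310545 ]), 'grasp_force': 0.0, 'gripper_width': 1.0008187248296263}
scene [1.13261547 0.67548569 0.86609998] [-0.50094805 -0.58400355 -0.63874166]
drive 0.92 [256. 168.] (np.int64(233), np.int64(283), np.int64(136), np.int64(188)) [ 0.538 -0.34   0.02 ]
drive 0.7 [330. 154.] (np.int64(308), np.int64(355), np.int64(121), np.int64(170)) [ 0.305 -0.254  0.02 ]
drive 0.62 [308. 192.] (np.int64(282), np.int64(335), np.int64(15
[... 1851 characters left out ...]
), np.int64(246)) [ 0.492 -0.056  0.02 ]
collar_center 0.6 [321. 190.] (np.int64(315), np.int64(333), np.int64(180), np.int64(195)) [0.52  0.119 0.02 ]
collar_screw 0.46 [324. 187.] (np.int64(315), np.int64(333), np.int64(180), np.int64(195)) [0.532 0.133 0.02 ]
canister 0.79 [396. 178.] (np.int64(377), np.int64(411), np.int64(158), np.int64(203)) [0.752 0.146 0.02 ]
lint_screen 0.9 [368. 164.] (np.int64(355), np.int64(381), np.int64(152), np.int64(177)) [0.691 0.247 0.02 ]
pink_box 0.91 [423. 229.] (np.int64(403), np.int64(442), np.int64(212), np.int64(244)) [ 0.748 -0.105  0.02 ]
clothespin 0.74 [451. 283.] (np.int64(432), np.int64(464), np.int64(276), np.int64(287)) [ 0.743 -0.293  0.02 ]
```

```bash
python3 -c "
import cv2,numpy as np
a=cv2.imread('pics/scene0.png');b=cv2.imread('pics/side0.png')
cv2.imwrite('pics/both.png',cv2.resize(np.vstack([a,b]),(480,600)))"
```

```text
(no output)
```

View pics/scene0.png

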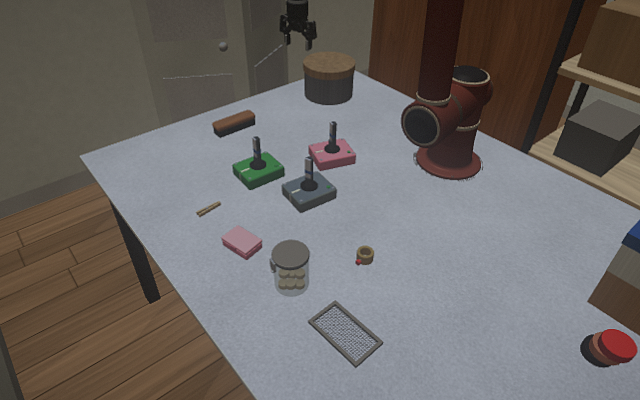

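View pics/side0.png

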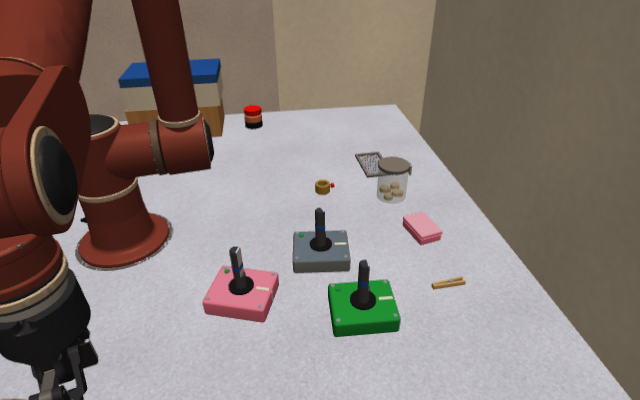

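Candidates for the drive (scene px): grey (308,192), green (258,168) and pink (331,154). I take the grey one; the other two are the look-alikes. The only collar is at scene (365,255) and side (322,187), with its red screw towards the canister. Next a close crop of the grey drive.

```bash
python3 - <<'E'
from h import *
print(np.round(camera_info("wrist")["mount"],3).tolist())
PA=campose("scene");PB=campose("side")
def tri(a,b):
    r=[]
    for P,uv in((PA,a),(PB,b)):
        p=px2z(P,uv,0.)[0]; d=p-P[3]; r.append((P[3],d/np.linalg.norm(d)))
    A=sum(np.eye(3)-np.outer(d,d) for o,d in r);c=sum((np.eye(3)-np.outer(d,d))@o for o,d in r);return np.linalg.solve(A,c)
print("top",tri([308.5,158],[320,210]),"collar",tri([365,255],[322,187.5]))
a=cv2.imread("pics/scene0.png")[145:225,265:355];b=cv2.imread("pics/side0.png")[200:280,280:370]
cv2.imwrite("pics/c0.png",np.hstack([cv2.resize(x,(400,356),interpolation=3) for x in(a,b)]))
E
```

```text
[[0.0, -0.957, -0.289, 0.075], [1.0, 0.0, -0.001, 0.001], [0.001, -0.289, 0.957, -0.18], [0.0, 0.0, 0.0, 1.0]]
top [ 0.48102424 -0.14574463  0.13738785] collar [0.52654734 0.14361236 0.01152947]
```

View pics/c0.png

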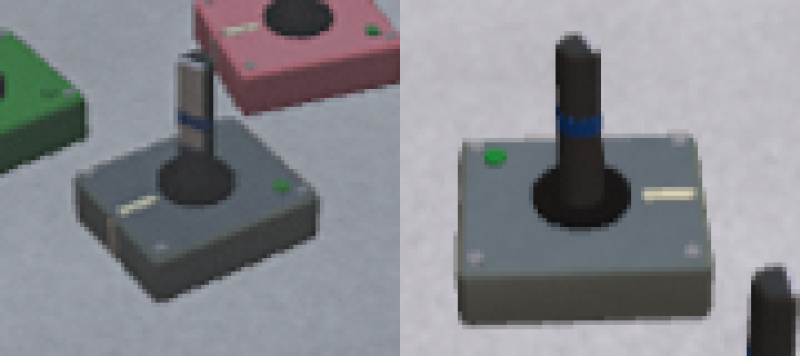

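Request:
{"method": "play_rows", "body": {
  "linear": [
    [0.02, 0.03, 0.015],
    [0.035, 0.048, 0.015],
    [0.035, 0.048, 0.015],
    [0.035, 0.048, 0.015],
    [0.035, 0.048, 0.01],
    [0.035, 0.048, 0.01],
    [0.035, 0.048, 0],
    [0.035, 0.048, 0]
  ],
  "turn": [0, 0, 0, 0, 0, 0, 0, 0]
}}

```text
time: 1.9
tool_pos: [0.4332, -0.2346, 0.2739]
tool_rot: [0.001, 0.991, 0.135, 0.001]
contact_force: [0.7, -0.4, -0.6]
gripper_width: 0.999
grasp_force: 0.0
```

Request:
{"method": "play_rows", "body": {
  "linear": [
    [0.025, 0.045, 0],
    [0.02, 0.04, 0],
    [0, 0, 0],
    [0, 0, 0]
  ],
  "turn": [0, 0, 0, 0]
}}

```text
time: 2.4
tool_pos: [0.477, -0.1516, 0.2733]
tool_rot: [0.0, 0.991, 0.135, -0.0]
contact_force: [0.2, 0.8, -0.3]
gripper_width: 1.001
grasp_force: 0.0
```

```bash
cat > look.py <<'E'
from h import *
import sys
s=state();print(s["time"],s["tool_pos"],s["tool_rot"])
P=campose("wrist");im=grab_frame("wrist");save(sys.argv[1],im);np.savez("last.npz",im=im,K=P[0],D=P[1],R=P[2],o=P[3])
for t in sys.argv[2:]:
    for d in trace("wrist",t)[:2]:
        ys,xs=np.nonzero(d["region"]);print(t,round(d["p"],2),np.round(d["location"]),xs.min(),xs.max(),ys.min(),ys.max())
E
python3 look.py w1.png drive spindle_top
```

```text
2.4 [ 0.47700735 -0.15156659  0.27332376] [ 2.49017739e-04  9.90835594e-01  1.35073115e-01 -1.32958987e-04]
drive 0.84 [349. 288.] 297 404 237 351
drive 0.79 [457. 149.] 400 518 90 208
spindle_top 0.84 [310. 168.] 300 323 149 186
spindle_top 0.63 [484. 161.] 456 515 145 179
```

View pics/w1.png

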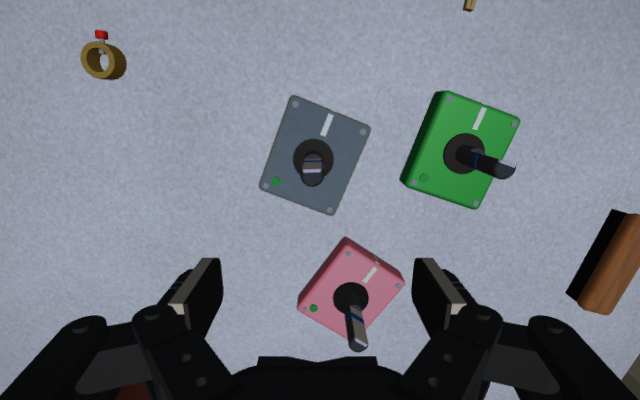

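The wrist view shows the grey drive with disc at (313,160) and mark from (331,114) to (322,135). The spindle's bright flat faces image-up near (312,162). The collar is at (103,60) with its screw at (101,34).

```bash
python3 - <<'E'
from h import *
z=np.load("last.npz");P=(z["K"],z["D"],z["R"],z["o"]);im=z["im"]
m=px2z(P,[[331,114],[322,135]],.04);d=m[0]-m[1];print("mark az",np.degrees(np.arctan2(d[1],d[0])),m)
print("disc",px2z(P,[313,160],.044))
for t in((293,97),(369,130),(335,214),(261,187)):print(px2z(P,t,.04))
hs=cv2.cvtColor(im,cv2.COLOR_RGB2HSV);r=(hs[...,1]>150)&((hs[...,0]<6)|(hs[...,0]>174))
r[100:]=0;ys,xs=np.nonzero(r);print("red",xs.mean(),ys.mean(),px2z(P,[xs.mean(),ys.mean()],.014))
g=(hs[...,0]>15)&(hs[...,0]<30)&(hs[...,1]>120);g[100:]=0;g[:,200:]=0;ys,xs=np.nonzero(g);print("brass",xs.min(),xs.max(),ys.min(),ys.max(),px2z(P,[(xs.min()+xs.max())/2,(ys.min()+ys.max())/2],.014))
save("c1.png",np.hstack([cv2.resize(im[85:225,250:380],None,fx=4,fy=4,interpolation=3)[:,:], cv2.resize(im[20:90,70:135],None,fx=4,fy=8,interpolation=3)])[:600,:800])
E
```

```text
mark az -7.731964109940888 [[ 0.54236632 -0.15208534  0.04      ]
 [ 0.51487113 -0.14835223  0.04      ]]
disc [[ 0.48212793 -0.14570739  0.044     ]]
[[ 0.54925639 -0.10206385  0.04      ]]
[[ 0.53655833 -0.20313784  0.04      ]]
[[ 0.41903723 -0.19359659  0.04      ]]
[[ 0.42890018 -0.08956651  0.04      ]]
red 100.83333333333333 34.12222222222222 [[0.55961869 0.15025751 0.014     ]]
brass 81 125 42 78 [[0.52990007 0.14445453 0.014     ]]
```

View pics/c1.png

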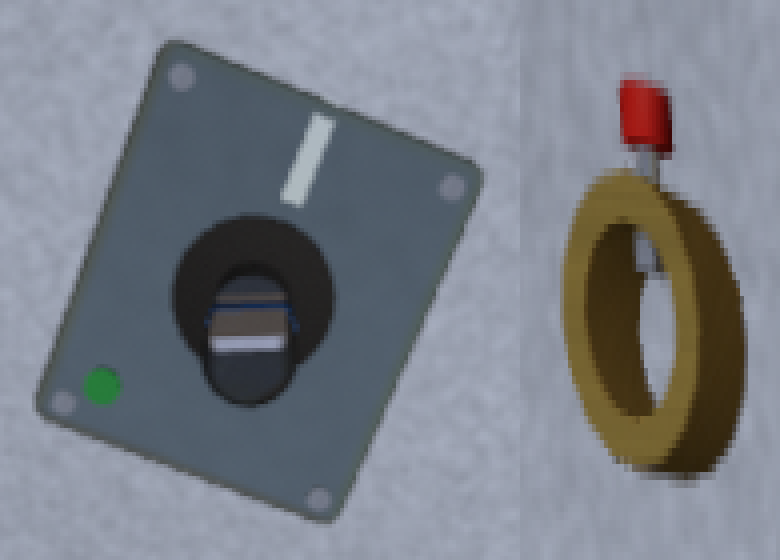

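```bash
python3 - <<'E'
from h import *
z=np.load("last.npz");P=(z["K"],z["D"],z["R"],z["o"])
c=px2z(P,[[303.3,171],[320.5,170.3]],.138);d=c[0]-c[1];print("flat az",np.degrees(np.arctan2(d[1],d[0]))-90,c)
print("top",px2z(P,[312.5,175],.14))
E
```

```text
flat az 17.905331647319997 [[ 0.48453101 -0.13632429  0.138     ]
 [ 0.48974417 -0.1524594   0.138     ]]
top [[ 0.48350414 -0.14603098  0.14      ]]
```

Request:
{"method": "play_rows", "body": {
  "linear": [
    [0.0025, 0.0045, -0.005],
    [0, 0, -0.005],
    [0, 0, -0.005],
    [0, 0, -0.005],
    [0, 0, -0.01],
    [0, 0, -0.01],
    [0, 0, -0.01],
    [0, 0, -0.01]
  ],
  "turn": [10.2, 10.2, 10.2, 10.2, 10.2, 10.2, 10.2, 10.2]
}}

```text
time: 3.55
tool_pos: [0.4793, -0.1478, 0.213]
tool_rot: [0.0, 0.66, 0.751, -0.0]
contact_force: [-0.1, -0.2, -0.4]
gripper_width: 1.003
grasp_force: 0.0
```

Request:
{"method": "play_rows", "body": {
  "linear": [
    [0, 0, 0],
    [0, 0, 0],
    [0, 0, 0]
  ],
  "turn": [10.2, 0, 0]
}}

```text
time: 3.92
tool_pos: [0.4796, -0.1473, 0.2136]
tool_rot: [0.0, 0.594, 0.804, 0.0]
contact_force: [0.4, 0.4, -0.1]
gripper_width: 0.997
grasp_force: 0.0
```

```bash
python3 look.py w2.png spindle_top
```

```text
3.925 [ 0.47960271 -0.14734184  0.21356955] [2.21634716e-04 5.94032499e-01 8.04441012e-01 6.19310408e-06]
spindle_top 0.88 [320. 336.] 310 330 314 361
spindle_top 0.73 [110. 229.] 74 151 204 259
```

View pics/w2.png

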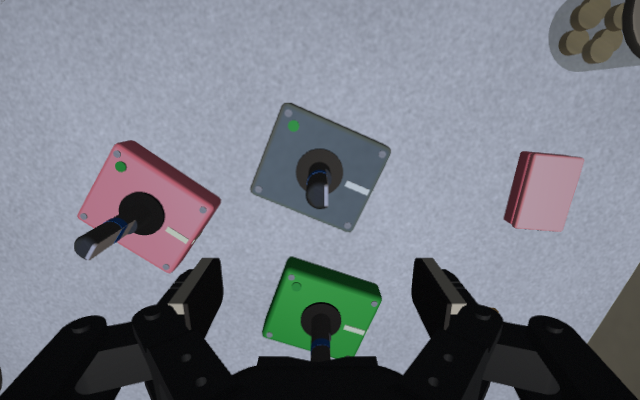

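The grey spindle top is at (318,200), centred between the pads, with its flat on the right and parallel to the pad. Descending to pinch.

Request:
{"method": "play_rows", "body": {
  "linear": [
    [0.001, 0, -0.025],
    [0, 0, -0.025],
    [0, 0, -0.025],
    [0, 0, -0.025],
    [0, 0, -0.018],
    [0, 0, 0]
  ],
  "turn": [0, 0, 0, 0, 0, 0]
}}

```text
time: 4.78
tool_pos: [0.4796, -0.1462, 0.0938]
tool_rot: [-0.002, 0.593, 0.805, -0.0]
contact_force: [-0.3, 0.1, 1.0]
gripper_width: 1.002
grasp_force: 0.0
```

Request:
{"method": "play_rows", "body": {
  "linear": [
    [0, 0, 0],
    [0, 0, 0],
    [0, 0, 0],
    [0, 0, 0],
    [0, 0, 0],
    [0, 0, 0],
    [0, 0, 0],
    [0, 0, 0]
  ],
  "turn": [0, 0, 0, 0, 0, 0, 0, 0],
  "hand": 0.0
}}

```text
time: 5.78
tool_pos: [0.4797, -0.1473, 0.0961]
tool_rot: [-0.001, 0.592, 0.806, -0.001]
contact_force: [-4.7, -0.4, 4.7]
gripper_width: 0.177
grasp_force: 58.5
```

Request:
{"method": "play_rows", "body": {
  "linear": [
    [0, 0.0002, 0],
    [0, 0.0002, 0],
    [0, 0.0002, 0],
    [0, 0.0002, 0],
    [0, 0.0002, 0],
    [0, 0.0002, 0],
    [0, 0, 0],
    [0, 0, 0]
  ],
  "turn": [-4, -4, -4, -4, -4, -4, 0, 0]
}}

```text
time: 6.78
tool_pos: [0.479, -0.1464, 0.0962]
tool_rot: [-0.001, 0.747, 0.665, -0.002]
contact_force: [-7.9, -2.3, 6.6]
gripper_width: 0.174
grasp_force: 58.5
```

```bash
python3 look.py w3.png; python3 - <<'E'
from h import *
z=np.load("last.npz");save("c3.png",cv2.resize(z["im"][80:400,200:440],(600,800),interpolation=3)[:600])
E
```

```text
6.775 [ 0.47896919 -0.14644514  0.09615153] [-0.00088417  0.74712657  0.66467706 -0.00234875]
```

View pics/w3.png

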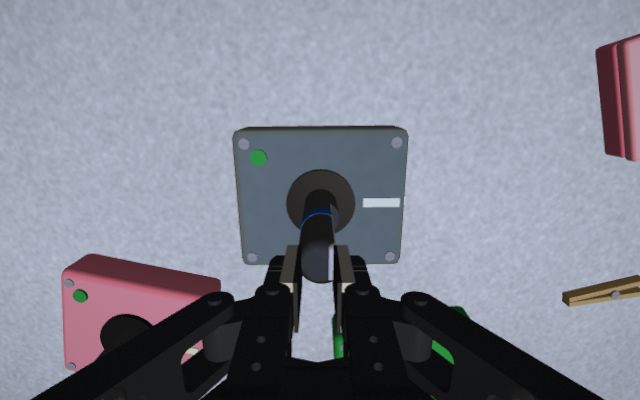

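The mark at (381,203) lies exactly along the pinch line and the flat is on the right pad, so the spindle is aligned. Releasing and going over to the collar.

Request:
{"method": "play_rows", "body": {
  "linear": [
    [0, 0, 0],
    [0, 0, 0],
    [0, 0, 0],
    [0, 0, 0],
    [0, 0, 0.02],
    [0, 0, 0.04],
    [0, 0, 0.04],
    [0, 0, 0.04]
  ],
  "turn": [0, 0, 0, 0, 0, 0, 0, 0],
  "hand": 0.0854
}}

```text
time: 7.82
tool_pos: [0.4806, -0.1454, 0.2365]
tool_rot: [0.0, 0.747, 0.665, 0.0]
contact_force: [0.5, -0.7, -0.7]
gripper_width: 1.001
grasp_force: 0.0
```

Request:
{"method": "play_rows", "body": {
  "linear": [
    [0.007, 0.036, 0.01],
    [0.007, 0.036, 0],
    [0.007, 0.036, 0],
    [0.007, 0.036, 0],
    [0.007, 0.036, 0],
    [0.007, 0.036, 0],
    [0.007, 0.036, 0],
    [0.002, 0.039, 0]
  ],
  "turn": [-9, -9, -9, -9, -9, -9, -9, -9]
}}

```text
time: 8.82
tool_pos: [0.5319, 0.1467, 0.2452]
tool_rot: [-0.0, 0.995, 0.096, 0.0]
contact_force: [-0.0, -0.0, -0.4]
gripper_width: 1.004
grasp_force: 0.0
```

Request:
{"method": "play_rows", "body": {
  "linear": [
    [0, 0, -0.03],
    [0, 0, -0.02],
    [0, 0, 0],
    [0, 0, 0]
  ],
  "turn": [0, 0, 0, 0]
}}

```text
time: 9.32
tool_pos: [0.5322, 0.1451, 0.1961]
tool_rot: [-0.0, 0.995, 0.098, 0.001]
contact_force: [0.2, -0.8, -0.1]
gripper_width: 0.997
grasp_force: 0.0
```

```bash
python3 look.py w4.png collar_center collar_screw; python3 - <<'E'
from h import *
z=np.load("last.npz");P=(z["K"],z["D"],z["R"],z["o"]);im=z["im"]
hs=cv2.cvtColor(im,cv2.COLOR_RGB2HSV)
r=((hs[...,1]>150)&((hs[...,0]<6)|(hs[...,0]>174))).astype(np.uint8)
n,l,st,c=cv2.connectedComponentsWithStats(r)
for i in range(1,n):
    if st[i,4]>40: print("red",c[i],st[i],px2z(P,c[i],.014))
E
```

```text
9.325 [0.5321635  0.14510286 0.19610272] [-2.87983336e-05  9.95166369e-01  9.82019327e-02  5.27752373e-04]
collar_center 0.64 [315. 167.] 299 335 144 196
collar_screw 0.96 [319. 166.] 298 336 144 196
red [317.         148.41860465] [312 145  11   8  86] [[0.55938332 0.14988722 0.014     ]]
```

View pics/w4.png

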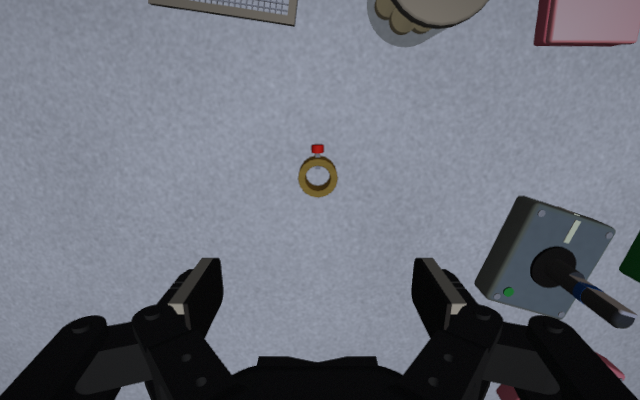

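Collar ring is at (318,177) with its red screw straight above at (317,148), so the angle is right.

```bash
python3 - <<'E'
from h import *
z=np.load("last.npz");P=(z["K"],z["D"],z["R"],z["o"]);im=z["im"]
hs=cv2.cvtColor(im,cv2.COLOR_RGB2HSV)
g=((hs[...,0]>12)&(hs[...,0]<32)&(hs[...,1]>110)).astype(np.uint8);g[:130]=0;g[205:]=0;g[:,:280]=0;g[:,350:]=0
c=max(cv2.findContours(g,cv2.RETR_EXTERNAL,cv2.CHAIN_APPROX_NONE)[0],key=cv2.contourArea)
# fit a cylinder silhouette by centre xy
ys,xs=np.nonzero(g);print(xs.min(),xs.max(),ys.min(),ys.max())
a=np.linspace(0,2*np.pi,60);ring=np.c_[np.cos(a),np.sin(a)]*.022
from scipy.optimize import minimize
def bb(c):
    q=proj(P,np.vstack([np.c_[ring+c,np.full(60,h)] for h in(0,.028)]));return np.r_[q.min(0),q.max(0)]
t=np.r_[xs.min()-.5+.5,ys.min(),xs.max()+1-.5,ys.max()]
r=minimize(lambda c:((bb(c)-t)**2).sum(),[.53,.145],method="Nelder-Mead",options=dict(xatol=1e-5));print(r.x,bb(r.x)-t)
E
```

```text
299 336 157 196
[0.52880226 0.14294191] [-1.3248026  -2.06296279  1.32970243  2.11743344]
```

Request:
{"method": "play_rows", "body": {
  "linear": [
    [-0.003, -0.002, -0.03],
    [0, 0, -0.04],
    [0, 0, -0.04],
    [0, 0, -0.04],
    [0, 0, -0.025],
    [0, 0, -0.015],
    [0, 0, 0],
    [0, 0, 0]
  ],
  "turn": [1, 0, 0, 0, 0, 0, 0, 0]
}}

```text
time: 10.48
tool_pos: [0.53, 0.1436, 0.0069]
tool_rot: [-0.0, 0.994, 0.107, 0.001]
contact_force: [0.7, -0.5, -1.0]
gripper_width: 1.0
grasp_force: 0.0
```

```bash
python3 look.py w5.png
```

```text
10.475 [0.53003778 0.14364493 0.00687602] [-3.77110542e-05  9.94232633e-01  1.07236577e-01  1.33632441e-03]
```

View pics/w5.png

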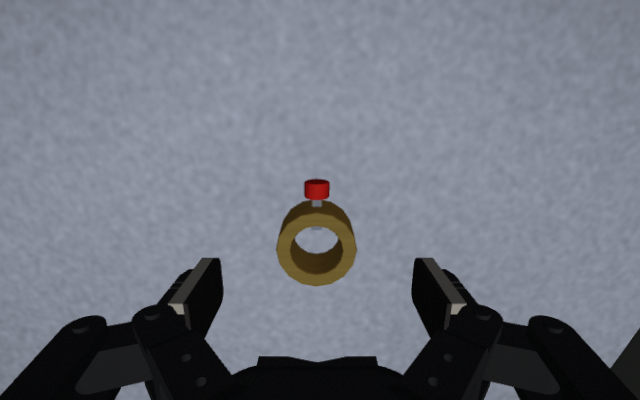

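```bash
cat > fit.py <<'E'
from h import *
from scipy.optimize import minimize
def fit(P,im,z0,win,g0):
    hs=cv2.cvtColor(im,cv2.COLOR_RGB2HSV)
    g=((hs[...,0]>12)&(hs[...,0]<32)&(hs[...,1]>110)).astype(np.uint8);m=np.zeros_like(g);u0,u1,v0,v1=win;m[v0:v1,u0:u1]=1;g*=m
    ys,xs=np.nonzero(g);t=np.r_[xs.min(),ys.min(),xs.max(),ys.max()]
    a=np.linspace(0,2*np.pi,60);ring=np.c_[np.cos(a),np.sin(a)]*.022
    def bb(c):
        q=proj(P,np.vstack([np.c_[ring+c,np.full(60,z0+h)] for h in(0,.028)]));return np.r_[q.min(0),q.max(0)]
    r=minimize(lambda c:((bb(c)-t)**2).sum(),g0,method="Nelder-Mead",options=dict(xatol=1e-5));return r.x,t,bb(r.x)-t
def red(P,im,z):
    hs=cv2.cvtColor(im,cv2.COLOR_RGB2HSV);r=((hs[...,1]>150)&((hs[...,0]<6)|(hs[...,0]>174))).astype(np.uint8);r[:,:250]=0;r[:,390:]=0
    n,l,st,c=cv2.connectedComponentsWithStats(r);i=1+st[1:,4].argmax();return c[i],st[i,4],px2z(P,c[i],z)[0]
E
python3 - <<'E'
from fit import *
z=np.load("last.npz");P=(z["K"],z["D"],z["R"],z["o"]);im=z["im"]
print(fit(P,im,0,(250,390,150,310),[.53,.143]),red(P,im,.016))
E
```

```text
(array([0.52890153, 0.14311477]), array([277, 201, 355, 285]), array([-1.99594247, -2.80743071,  1.99265439,  3.04439363])) (array([316.40765766, 189.31531532]), np.int32(444), array([0.55983032, 0.14965734, 0.016     ]))
```

Request:
{"method": "play_rows", "body": {
  "linear": [
    [-0.001, -0.0005, -0.003],
    [0, 0, 0],
    [0, 0, 0],
    [0, 0, 0],
    [0, 0, 0],
    [0, 0, 0],
    [0, 0, 0],
    [0, 0, 0]
  ],
  "turn": [0, 0, 0, 0, 0, 0, 0, 0],
  "hand": 0.0
}}

```text
time: 11.52
tool_pos: [0.5277, 0.143, 0.0023]
tool_rot: [0.0, 0.994, 0.107, 0.0]
contact_force: [-0.2, -0.3, -0.1]
gripper_width: -0.002
grasp_force: 0.0
```

Request:
{"method": "play_rows", "body": {
  "linear": [
    [0, 0, 0.01],
    [0, 0, 0.03],
    [0, 0, 0.04],
    [0, 0, 0.04],
    [0, 0, 0.04],
    [0, 0, 0.02],
    [0, 0, 0],
    [0, 0, 0]
  ],
  "turn": [0, 0, 0, 0, 0, 0, 0, 0]
}}

```text
time: 12.52
tool_pos: [0.5266, 0.1429, 0.1802]
tool_rot: [0.0, 0.994, 0.107, -0.002]
contact_force: [0.1, 0.1, -0.4]
gripper_width: 0.002
grasp_force: 0.0
```

```bash
python3 look.py w6.png; python3 - <<'E'
from fit import *
z=np.load("last.npz");P=(z["K"],z["D"],z["R"],z["o"]);im=z["im"];s=state();t=s["tool_pos"]
print(red(P,im,t[2]+.01))
zb=t[2]-.004
f=fit(P,im,zb,(270,365,150,310),t[:2]);print(f,f[0]-t[:2])
E
```

```text
12.525 [0.52659654 0.14285133 0.18024122] [ 3.49656630e-05  9.94230063e-01  1.07257005e-01 -1.58630668e-03]
(array([316.57843137, 144.07843137]), np.int32(102), array([0.58038495, 0.15399889, 0.18982071]))
(array([0.56555409, 0.15078311]), array([297, 153, 336, 194]), array([-25.1959084 , -24.36140205,  25.16152145,  26.55674163])) [0.03916342 0.00797171]
```

```bash
python3 - <<'E'
from fit import *
z=np.load("last.npz");P=(z["K"],z["D"],z["R"],z["o"]);im=z["im"];s=state();t=s["tool_pos"]
print(t,"tcp px",proj(P,t))
f=fit(P,im,0,(270,365,100,310),t[:2]);print(f,f[0]-t[:2],red(P,im,.014))
save("w6c.png",im)
E
```

```text
[0.52639067 0.1428114  0.17982071] tcp px [[315.64998244 234.86331989]]
(array([0.52892668, 0.1432415 ]), array([297, 153, 336, 194]), array([-1.58296788, -2.07958813,  1.58678328,  2.13600323])) [0.00253601 0.0004301 ] (array([316.57843137, 144.07843137]), np.int32(102), array([0.55943563, 0.14984996, 0.014     ]))
```

View pics/w6.png

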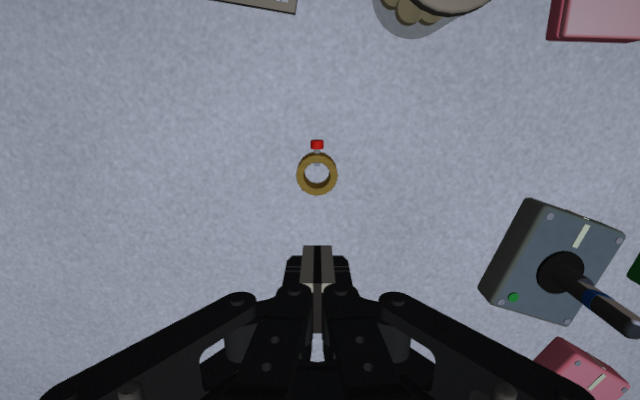

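The collar was not touched: it still stands at (.529,.143), and the closed fingertips show at row 246 where the TCP should project to row 235. I suspect the tips end short of the reported TCP, so I'll compute that from the pad corners.

```bash
python3 - <<'E'
from h import *
c=camera_info("wrist");K=np.array(c["camera_matrix"]);D=np.array(c["distortion"]);M=np.array(c["mount"]);print(K,D,M)
def ray(uv): n=cv2.undistortPoints(np.array(uv,float).reshape(-1,1,2),K,D).reshape(-1,2);return np.c_[n,np.ones(len(n))]@M[:3,:3].T
r=ray([[221,259],[414,259]]);s=.085/(r[1,1]-r[0,1]);print("open front corner tool",M[:3,3]+r*s)
for row in(246,285,330):
  r=ray([318,row])[0]
  print("row",row,[(x,round(float(M[2,3]+r[2]*(x-M[0,3])/r[0]),4)) for x in(-.011,0,.011)])
# spindle top as seen in pinch w3, true height .14 ; TCP .0962
print(K[0,0])
# side/scene check of fingers: dark blob near projected TCP
s=state();t=np.array(s["tool_pos"])
for n in("scene","side"):
    P=campose(n);im=grab_frame(n);save(n+"1.png",im);a=proj(P,t)[0];b=proj(P,t+[0,0,.04])[0];print(n,a,b)
    g=im.max(2).astype(int)
    for v in range(int(b[1])-4,int(a[1])+8): 
        print(v,g[v,int(a[0])-10:int(a[0])+11])
E
```

```text
[[325.49673902   0.         316.93047381]
 [  0.         325.49673902 201.83589499]
 [  0.           0.           1.        ]] [-0.03163269  0.          0.          0.          0.        ] [[ 2.01796291e-04 -9.57243846e-01 -2.89282179e-01  7.50641945e-02]
 [ 9.99999443e-01  4.92954543e-04 -9.33626555e-04  9.33939397e-04]
 [ 1.03631124e-03 -2.89281829e-01  9.57243412e-01 -1.80313534e-01]
 [ 0.00000000e+00  0.00000000e+00  0.00000000e+00  1.00000000e+00]]
open front corner tool [[ 0.00964432 -0.04143473 -0.05093513]
 [ 0.00965986  0.04356527 -0.05084753]]
row 246 [(-0.011, 0.0081), (0, -0.016), (0.011, -0.04)]
row 285 [(-0.011, -0.0381), (0, -0.0562), (0.011, -0.0744)]
row 330 [(-0.011, -0.0717), (0, -0.0856), (0.011, -0.0995)]
325.49673901630916
scene [370.22864565 205.36091618] [371.71058148 192.0686173 ]
188 [163 167 167 166 173 129  60  58  80  61  53  75  77  60  50  52  50  44
  34 142 170]
189 [168 168 167 166 172 123  55  53  79  57  58  77  77  59  51  50  48  44
  28 151 176]
190 [165 165 165 165 168 163 102  60  78  59  61  76  77  59  49  50  45  45
  40 150 176]
191 [162 1
[... 3716 characters left out ...]
0 189 189 191 191 191 193 194 192 193 194 196 195
 195 195 195]
136 [190 190 189 189 189 191 190 191 191 192 192 194 195 193 192 193 194 195
 195 195 194]
137 [189 187 187 188 191 191 192 192 193 193 193 194 194 193 192 193 193 195
 195 194 193]
138 [189 188 188 189 191 192 192 192 192 192 193 193 192 193 193 194 193 195
 194 193 193]
139 [189 189 190 189 191 193 192 191 189 190 192 192 192 192 193 193 195 195
 195 194 192]
140 [188 188 189 189 192 193 194 194 189 188 188 190 192 192 192 195 194 195
 195 195 193]
141 [189 188 190 191 193 192 194 192 191 189 188 191 194 193 192 192 193 193
 194 193 193]
142 [190 190 191 189 190 191 192 191 191 191 190 191 193 193 193 191 190 192
 193 192 191]
```

All three cameras put the true finger ends about 38 mm behind the reported TCP. So the first pinch only caught the chamfer (width 15 mm instead of 18.5). I'll redo the pinch 40 mm lower, then the collar with the same correction.

Request:
{"method": "play_rows", "body": {
  "linear": [
    [-0.006, -0.036, 0],
    [-0.006, -0.036, 0],
    [-0.006, -0.036, 0],
    [-0.006, -0.036, 0],
    [-0.006, -0.036, 0],
    [-0.006, -0.036, 0],
    [-0.006, -0.036, 0],
    [-0.0065, -0.037, 0]
  ],
  "turn": [8.9, 8.9, 8.9, 8.9, 8.9, 8.9, 8.9, 8.9],
  "hand": 0.0854
}}

```text
time: 13.68
tool_pos: [0.4784, -0.1469, 0.1811]
tool_rot: [-0.001, 0.744, 0.668, -0.0]
contact_force: [0.7, -0.6, 0.2]
gripper_width: 1.002
grasp_force: 0.0
```

Request:
{"method": "play_rows", "body": {
  "linear": [
    [0, 0, 0],
    [0, 0, -0.025],
    [0, 0, -0.025],
    [0, 0, -0.025],
    [0, 0, -0.025],
    [0, 0, -0.017],
    [0, 0, -0.01],
    [0, 0, 0]
  ],
  "turn": [0, 0, 0, 0, 0, 0, 0, 0]
}}

```text
time: 14.68
tool_pos: [0.4789, -0.1456, 0.0547]
tool_rot: [-0.001, 0.746, 0.666, -0.0]
contact_force: [0.4, 0.1, 0.6]
gripper_width: 1.001
grasp_force: 0.0
```

Request:
{"method": "play_rows", "body": {
  "linear": [
    [0, 0, 0],
    [0, 0, 0],
    [0, 0, 0],
    [0, 0, 0],
    [0, 0, 0],
    [0, 0, 0],
    [0, 0, 0],
    [0, 0, 0]
  ],
  "turn": [0, 0, 0, 0, 0, 0, 0, 0],
  "hand": 0.0
}}

```text
time: 15.68
tool_pos: [0.4786, -0.146, 0.0559]
tool_rot: [-0.001, 0.746, 0.666, -0.001]
contact_force: [-4.5, 0.9, 6.1]
gripper_width: 0.208
grasp_force: 59.7
```

```bash
python3 look.py w7.png; python3 - <<'E'
from h import *
z=np.load("last.npz");P=(z["K"],z["D"],z["R"],z["o"]);im=z["im"];s=state()
q=s["tool_rot"];print("tool x az",np.degrees(2*np.arctan2(q[2],q[1])),s["gripper_width"],s["contact_force"],s["ft_torque"])
hs=cv2.cvtColor(im,cv2.COLOR_RGB2HSV)
m=((hs[...,2]>170)&(hs[...,1]<60)).astype(np.uint8);m[:120]=0;m[260:]=0;m[:,:330]=0;m[:,420:]=0
n,l,st,c=cv2.connectedComponentsWithStats(m)
for i in range(1,n):
    if st[i,4]>60:
        ys,xs=np.nonzero(l==i);X=px2z(P,np.c_[xs,ys],.04)[:,:2];v=np.linalg.svd(X-X.mean(0))[2][0];v*=np.sign(v[0])
        print(st[i],X.mean(0),"mark az",np.degrees(np.arctan2(v[1],v[0])))
E
```

```text
15.675 [ 0.4785649  -0.14604119  0.05588056] [-6.70374508e-04  7.45962713e-01  6.65987043e-01 -6.64032745e-04]
tool x az 83.51833548173835 0.20833465361756157 [-4.17759818  0.73263053  5.43239643] [ 0.17250246  0.89306301 -0.06519746]
[330 120  90  14 924] [ 0.52134819 -0.08883919] mark az -6.902938996479523
[372 217  44  10 432] [ 0.52877456 -0.15069684] mark az -6.561212690441721
[416 225   4  35  74] [ 0.54450849 -0.16994534] mark az 86.51264935363558
```

The pinch is now on the full flat: width 17.8 mm, 60 N, mark azimuth −6.56° against pad normal −6.48°. Next the collar.

Request:
{"method": "play_rows", "body": {
  "linear": [
    [0, 0, 0],
    [0, 0, 0],
    [0, 0, 0],
    [0, 0, 0],
    [0, 0, 0.027],
    [0, 0, 0.04],
    [0, 0, 0.04],
    [0, 0, 0.02]
  ],
  "turn": [0, 0, 0, 0, 0, 0, 0, 0],
  "hand": 0.0854
}}

```text
time: 16.73
tool_pos: [0.4803, -0.1465, 0.185]
tool_rot: [0.002, 0.746, 0.666, 0.001]
contact_force: [-0.1, 0.1, 0.2]
gripper_width: 0.998
grasp_force: 0.0
```

Request:
{"method": "play_rows", "body": {
  "linear": [
    [0.006, 0.036, 0],
    [0.006, 0.036, 0],
    [0.006, 0.036, 0],
    [0.006, 0.036, 0],
    [0.006, 0.036, 0],
    [0.006, 0.036, 0],
    [0.007, 0.036, 0],
    [0.007, 0.0372, 0]
  ],
  "turn": [-8.9, -8.9, -8.9, -8.9, -8.9, -8.9, -8.9, -8.9]
}}

```text
time: 17.73
tool_pos: [0.5288, 0.1443, 0.1811]
tool_rot: [0.0, 0.995, 0.105, -0.001]
contact_force: [-0.3, -0.1, -0.3]
gripper_width: 1.0
grasp_force: 0.0
```

Request:
{"method": "play_rows", "body": {
  "linear": [
    [0, 0, -0.03],
    [0, 0, -0.04],
    [0, 0, -0.04],
    [0, 0, -0.04],
    [0, 0, -0.03],
    [0, 0, -0.02],
    [0, 0, 0],
    [0, 0, 0]
  ],
  "turn": [0, 0, 0, 0, 0, 0, 0, 0]
}}

```text
time: 18.73
tool_pos: [0.5303, 0.1434, -0.0165]
tool_rot: [-0.0, 0.994, 0.107, 0.001]
contact_force: [0.1, -0.7, -0.0]
gripper_width: 1.0
grasp_force: 0.0
```

```bash
python3 look.py w8.png; python3 - <<'E'
from fit import *
z=np.load("last.npz");P=(z["K"],z["D"],z["R"],z["o"]);im=z["im"];s=state();t=s["tool_pos"]
f=fit(P,im,0,(240,400,130,330),[.53,.143]);r=red(P,im,.018);print(f,r)
d=r[2][:2]-f[0];q=s["tool_rot"];print("collar az",np.degrees(np.arctan2(d[1],d[0])),"tool",np.degrees(2*np.arctan2(q[2],q[1])),"move",f[0]-t[:2])
E
```

```text
18.725 [ 0.53027211  0.14335653 -0.01653604] [-2.55988428e-05  9.94229121e-01  1.07272942e-01  9.85149730e-04]
(array([0.52877989, 0.14313827]), array([270, 214, 360, 311]), array([-1.9905091 , -3.08243518,  1.99313863,  3.38193923])) (array([315.5721393, 201.8225539]), np.int32(603), array([0.56052286, 0.14980785, 0.018     ]))
collar az 11.86591702184029 tool 12.314893936950128 move [-0.00185457 -0.00024398]
```

Request:
{"method": "play_rows", "body": {
  "linear": [
    [-0.001, 0, -0.01],
    [0, 0, -0.008],
    [0, 0, 0],
    [0, 0, 0]
  ],
  "turn": [0, 0, 0, 0]
}}

```text
time: 19.27
tool_pos: [0.5281, 0.1432, -0.0358]
tool_rot: [-0.0, 0.994, 0.107, -0.0]
contact_force: [0.4, -0.7, 0.8]
gripper_width: 1.001
grasp_force: 0.0
```

Request:
{"method": "play_rows", "body": {
  "linear": [
    [0, 0, 0],
    [0, 0, 0],
    [0, 0, 0],
    [0, 0, 0],
    [0, 0, 0],
    [0, 0, 0]
  ],
  "turn": [0, 0, 0, 0, 0, 0],
  "hand": 0.0
}}

```text
time: 20.02
tool_pos: [0.5289, 0.1433, -0.035]
tool_rot: [-0.0, 0.994, 0.107, 0.001]
contact_force: [-1.0, -0.0, 6.2]
gripper_width: 0.501
grasp_force: 61.2
```

Request:
{"method": "play_rows", "body": {
  "linear": [
    [0, 0, 0.01],
    [0, 0, 0.03],
    [0, 0, 0.035],
    [0, 0, 0.035],
    [0, 0, 0.035],
    [0, 0, 0.025],
    [0, 0, 0],
    [0, 0, 0]
  ],
  "turn": [0, 0, 0, 0, 0, 0, 0, 0]
}}

```text
time: 21.02
tool_pos: [0.5271, 0.143, 0.1326]
tool_rot: [0.0, 0.994, 0.107, -0.001]
contact_force: [-0.2, 0.2, -1.2]
gripper_width: 0.499
grasp_force: 61.0
```

```bash
cat > chk.py <<'E'
from fit import *
z=np.load("last.npz");P=(z["K"],z["D"],z["R"],z["o"]);im=z["im"];s=state();t=s["tool_pos"]
zb=t[2]+.0355
f=fit(P,im,zb,(255,375,130,345),t[:2]);r=red(P,im,zb+.018);print(f,r)
d=r[2][:2]-f[0];q=s["tool_rot"];print("collar az",np.degrees(np.arctan2(d[1],d[0])),"tool",np.degrees(2*np.arctan2(q[2],q[1])),"off",f[0]-t[:2],s["grasp_force"])
E
python3 look.py w9.png; python3 chk.py
```

```text
21.025 [0.52705731 0.14304632 0.13261637] [ 3.27999412e-05  9.94228971e-01  1.07271097e-01 -1.28995817e-03]
(array([0.52779225, 0.14232243]), array([265, 223, 369, 333]), array([-1.35037473, -3.59875727,  1.35227148,  3.93439777])) (array([317.48507463, 210.25870647]), np.int32(804), array([0.55965213, 0.14908803, 0.18562404]))
collar az 11.988927315746833 tool 12.30966943673036 off [ 0.00099573 -0.00063865] 61.01126790046692
```

Request:
{"method": "play_rows", "body": {
  "linear": [
    [-0.005, -0.03, 0],
    [-0.006, -0.037, 0],
    [-0.006, -0.037, 0],
    [-0.006, -0.037, 0],
    [-0.006, -0.037, 0],
    [-0.006, -0.037, 0],
    [-0.006, -0.037, 0],
    [-0.0057, -0.0374, 0]
  ],
  "turn": [-2.3, -2.3, -2.3, -2.3, -2.3, -2.3, -2.3, -2.5]
}}

```text
time: 22.08
tool_pos: [0.4801, -0.1468, 0.1322]
tool_rot: [-0.001, 0.998, -0.056, -0.002]
contact_force: [0.0, -1.0, -1.0]
gripper_width: 0.499
grasp_force: 61.1
```

Request:
{"method": "play_rows", "body": {
  "linear": [
    [0, 0, 0],
    [0, 0, 0]
  ],
  "turn": [0, 0]
}}

```text
time: 22.32
tool_pos: [0.4808, -0.1455, 0.1329]
tool_rot: [-0.001, 0.998, -0.055, -0.001]
contact_force: [-0.7, 0.4, -0.7]
gripper_width: 0.495
grasp_force: 61.2
```

```bash
python3 look.py w10.png; python3 chk.py; python3 - <<'E'
from h import *
# collar and spindle in fixed cameras: columns of brass vs spindle (predicted column shift per row along vertical)
t=np.mean([state()["tool_pos"] for _ in range(5)],0);print(t)
ax=np.array([.4815,-.1462])
for n in("scene","side"):
    P=campose(n);im=grab_frame(n);save(n+"2.png",im)
    hs=cv2.cvtColor(im,cv2.COLOR_RGB2HSV)
    p=proj(P,np.r_[ax,.184])[0];u,v=int(p[0]),int(p[1])
    g=((hs[...,0]>10)&(hs[...,0]<32)&(hs[...,1]>110));m=np.zeros_like(g);m[v-25:v+25,u-25:u+25]=1;g&=m
    ys,xs=np.nonzero(g);print(n,"pred collar",p,"brass",xs.min(),xs.max(),ys.min(),ys.max(),len(xs))
    gr=im.max(2).astype(int)
    for h in(.08,.11,.125,.135):
        q=proj(P,np.r_[ax,h])[0];print("  spindle z",h,q,gr[int(round(q[1])),int(q[0])-10:int(q[0])+11])
E
```

```text
22.325 [ 0.48077043 -0.14553029  0.13289474] [-6.95152476e-04  9.98497658e-01 -5.47788262e-02 -1.10641655e-03]
(array([ 0.4818766 , -0.14610585]), array([265, 223, 369, 333]), array([-1.69648461, -3.90810743,  1.68543381,  4.30130856])) (array([317.47681332, 210.02734839]), np.int32(841), array([ 0.51415421, -0.14983359,  0.18668032]))
collar az -6.58790882308744 tool -6.237071008660031 off [ 0.00088276 -0.00086842] 61.23348355293274
[ 0.48099385 -0.14523743  0.13318032]
scene pred collar [308.14380666 144.072399  ] brass 302 308 137 143 6
  spindle z 0.08 [308.26614133 174.32590409] [164 165 166 166 164 165 173 122  88  91  81  70  64  58  45  91 105 105
 104 105 103]
  spindle z 0.11 [308.23190701 165.91712206] [157 158 159 161 164 166 172 119  84  91  85  57  47  44  32 144 174 165
 125  93  93]
  spindle z 0.125 [308.21447613 161.61872753] [160 164 162 162 162 164 171 120  85  92  85  59  46  48  35 145 118  84
  93  96 105]
  spindle z 0.135 [308.202737   158.71738941] [161 162 161 162 162 161 167 112  93 145 148  97  65  65  53  78  93  96
 101 138 163]
side pred collar [319.92596063 192.25205511] brass 310 329 184 202 130
  spindle z 0.08 [320.42344179 230.63983439] [152 152 152 152 153  76  31  35  37  40  42  43  43  64  72 104 129 129
 129 130 130]
  spindle z 0.11 [320.2860881  220.05752444] [199 197 197 195 193  67  32  35  36  36  40  39  45 133 201 203 201 198
 197 195 197]
  spindle z 0.125 [320.21560224 214.6221218 ] [196 198 197 191 190  29  33  37  38  38  38  40  45 131 197 199 199 198
 198 198 197]
  spindle z 0.135 [320.16792111 210.94339151] [195 196 197 198 194  33  46  56  63  62  63  71 187 164 193 198 200 201
 201 202 199]
```

Collar and spindle agree in x in the side camera and in y in the wrist camera to about 1 mm, and the screw azimuth is −6.6°. Lowering gently while watching the force.

Request:
{"method": "play_rows", "body": {
  "linear": [
    [0, 0, -0.012],
    [0, 0, -0.012],
    [0, 0, -0.004],
    [0, 0, -0.003],
    [0, 0, -0.003],
    [0, 0, 0]
  ],
  "turn": [0, 0, 0, 0, 0, 0]
}}

```text
time: 23.22
tool_pos: [0.4815, -0.1462, 0.1003]
tool_rot: [-0.0, 0.998, -0.055, -0.0]
contact_force: [-0.6, 0.1, -0.7]
gripper_width: 0.499
grasp_force: 61.2
```

Request:
{"method": "play_rows", "body": {
  "linear": [
    [0, 0, -0.003],
    [0, 0, -0.003],
    [0, 0, 0]
  ],
  "turn": [0, 0, 0]
}}

```text
time: 23.6
tool_pos: [0.4812, -0.1461, 0.0939]
tool_rot: [-0.0, 0.998, -0.055, -0.0]
contact_force: [-0.4, 0.4, -0.6]
gripper_width: 0.499
grasp_force: 61.2
```

Request:
{"method": "play_rows", "body": {
  "linear": [
    [0, 0, -0.002],
    [0, 0, -0.002],
    [0, 0, -0.002],
    [0, 0, 0]
  ],
  "turn": [0, 0, 0, 0]
}}

```text
time: 24.1
tool_pos: [0.4813, -0.1461, 0.088]
tool_rot: [-0.0, 0.998, -0.055, -0.0]
contact_force: [0.4, 0.8, -1.2]
gripper_width: 0.495
grasp_force: 61.2
```

Request:
{"method": "play_rows", "body": {
  "linear": [
    [0, 0, -0.002],
    [0, 0, -0.002],
    [0, 0, -0.002],
    [0, 0, 0]
  ],
  "turn": [0, 0, 0, 0]
}}

```text
time: 24.6
tool_pos: [0.4813, -0.1461, 0.082]
tool_rot: [-0.0, 0.998, -0.055, -0.0]
contact_force: [-0.2, -0.7, -1.0]
gripper_width: 0.5
grasp_force: 61.2
```

No contact so far, with the underside at about 118 mm. 18 mm to go.

Request:
{"method": "play_rows", "body": {
  "linear": [
    [0, 0, -0.003],
    [0, 0, -0.003],
    [0, 0, -0.003],
    [0, 0, -0.003],
    [0, 0, -0.003],
    [0, 0, -0.003],
    [0, 0, 0],
    [0, 0, 0]
  ],
  "turn": [0, 0, 0, 0, 0, 0, 0, 0]
}}

```text
time: 25.6
tool_pos: [0.4816, -0.1462, 0.0644]
tool_rot: [0.0, 0.998, -0.055, 0.0]
contact_force: [0.2, 0.7, -0.3]
gripper_width: 0.492
grasp_force: 61.2
```

```bash
python3 look.py w11.png; python3 chk.py; python3 - <<'E'
from h import *
ax=np.array([.4812,-.1460])
for n in("side","scene"):
    P=campose(n);im=grab_frame(n);save(n+"3.png",im);hs=cv2.cvtColor(im,cv2.COLOR_RGB2HSV)
    p=proj(P,np.r_[ax,.114])[0];u,v=int(p[0]),int(p[1])
    m=np.zeros(hs.shape[:2],bool);m[v-22:v+25,u-20:u+22]=1
    for nm,g in(("brass",(hs[...,0]>10)&(hs[...,0]<32)&(hs[...,1]>110)),("blue",(hs[...,0]>105)&(hs[...,0]<130)&(hs[...,1]>130)),("red",(hs[...,1]>150)&((hs[...,0]<6)|(hs[...,0]>174)))):
        ys,xs=np.nonzero(g&m);print(n,nm,(xs.min(),xs.max(),ys.min(),ys.max(),len(xs)) if len(xs) else None)
    r=.022*np.c_[np.cos(a:=np.linspace(0,6.28,40)),np.sin(a)]
    for h in(.1,.128):
        q=proj(P,np.c_[r+ax,np.full(40,h)]);print("  pred collar z",h,q.min(0),q.max(0))
    r=r*12/22
    for h in(.09,.1):
        q=proj(P,np.c_[r+ax,np.full(40,h)]);print("  pred band z",h,q.min(0),q.max(0))
E
```

```text
25.6 [ 0.48155345 -0.14624597  0.06439157] [ 3.90928491e-05  9.98497724e-01 -5.47931493e-02  6.50617449e-05]
(array([ 0.48270366, -0.14674535]), array([265, 222, 369, 333]), array([-1.63349095, -3.34691042,  1.62703909,  3.68130303])) (array([317.32309443, 209.7883959 ]), np.int32(879), array([ 0.51482757, -0.15040198,  0.1179601 ]))
collar az -6.493958479496338 tool -6.281879613155022 off [ 0.00109236 -0.00048854] 61.20084464550018
side brass (np.int64(311), np.int64(329), np.int64(211), np.int64(228), 121)
side blue None
side red (np.int64(332), np.int64(335), np.int64(216), np.int64(221), 22)
  pred collar z 0.1 [310.41251255 217.7819821 ] [329.96797117 229.62039234]
  pred collar z 0.128 [310.11294768 207.78023804] [330.00026956 219.41610202]
  pred band z 0.09 [314.93721355 223.90098229] [325.53679335 230.39334309]
  pred band z 0.1 [314.85895967 220.39242614] [325.52175464 226.84806149]
scene brass (np.int64(302), np.int64(304), np.int64(159), np.int64(164), 4)
scene blue None
scene red (np.int64(298), np.int64(300), np.int64(167), np.int64(170), 9)
  pred collar z 0.1 [300.70130368 164.27228802] [316.02333282 173.31773667]
  pred collar z 0.128 [300.56352961 156.31966274] [316.09944056 165.2791553 ]
  pred band z 0.09 [304.21915147 169.08405689] [312.53379616 174.03310603]
  pred band z 0.1 [304.18788472 166.28919405] [312.54342458 171.22259848]
```

The collar sits over the spindle without contact. It has not slipped in the grip, its screw azimuth is −6.5° against the mark's −6.6°, and its underside is at about 100 mm.

```bash
python3 -c "
from plant import *
print(job_done())"
```

```text
the job is handed in; nothing more can be done
None
```

The job is handed in, with no verdict returned: the spindle's flat faces the white mark, and I'm still holding the collar over the spindle, screw over the mark, underside level with the blue band's upper edge by my measurements; the first pinch gripped only the chamfer and the first collar grasp missed because the finger ends sit about 38 mm short of the reported TCP, so I repeated both.

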